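# Dock a piston cartridge and draw its piston half out

### The arm

A 7-joint arm with a two-finger parallel gripper is mounted at the origin on the work surface. World frame = base frame: x ahead of the robot, y to its left, z up, the work surface at z = 0. Lengths are in m, angles in rad, forces in N, time in s.
With the tool pointing down it reaches from about 0.4 to 0.9 m from the base axis. Payload 5.5 kg.
Tool frame: the origin (TCP) lies where the fingers leave the gripper's body, on its centre line; the fingertips stand 73 mm ahead of it and the grasp point (between the pads) lies 54 mm ahead of it (r.tips_ahead is the distance from the TCP to the fingertips, in m); z points along the fingers, y is the direction in which the jaws open and shut (so a half turn about z gives the same grasp; the last joint's range is limited). The gripper opens to 85 mm and grips with 20 to 120 N. Pads are 22 mm wide; open, the fingers measure 114 mm over their backs; the gripper's body (76 mm by 85 mm) begins 54 mm behind the grasp point. The pads swing forward as they close: fully open they stand 13 mm farther back than shut.
Start: joints at [-0.895, 0.501, -0.427, 1.55, 0.221, 1.138, -0.21], TCP at [0.261, 0.595, 0.304] pointing down, gripper open.
Joint ranges: [-2.88, 2.88], [-0.31, 2.03], [-1.54, 1.56], [0.2, 2.42], [-1.41, 4.55], [0.19, 2.02], [-2.57, 2.57]. Speed limits (rad/s): [2.57, 2.57, 3.14, 3.14, 3.14, 3.14, 3.14].

### API

Orientations are given as a unit quaternion [w, x, y, z].
In Python, from rig import r, vision, workorder gives the robot as it stands.
- The arm moves only by the tool send_rows, never from a script. Its argument "motion" is a list of rows, each an object with "dp": the shift along the tool's x, y, z in m, a list of three; "rot": the turn, a rotation vector about the tool's x, y, z in degrees, a list of three; "gripper": the closure, from -1 (fully open) to 1 (shut). In form: [{"dp": [dx, dy, dz], "rot": [wx, wy, wz], "gripper": gripper}, ...]. A call has 1 to 10 rows; each row is the pose to reach, as a shift and turn from the pose commanded when the call began, along the tool's axes at that moment; what a row does not reach only later rows make up. A row lasts 1/12 s, in which the tool goes at most 41.7 mm and 7.16 degrees, less where a joint would pass 70% of its speed; a pose out of reach is approached as far as the arm can. A call with a gripper value outside its range is refused whole. The fingers move at their own pace and stop on an object; "force" is the grip in N (left out, the last holds). Time passes only in rows, so rows that repeat a pose let the fingers close. It gives the time, the measured TCP pose, the force and the opening at its end, in the units of the state.
- r.observe(): the state, without advancing time (a new reading comes with each control period).
- vision.get_image(name): name is "scene" or "top" or "wrist"; returns a dict with "img" (480x640x3 uint8, blue, green, red), "vfov" (degrees; the focal length in pixels is half the picture's height over the tangent of half this angle, whatever the lens; pixels are square), "cx", "cy" (the principal point, pixels), "position" and "rotation" of the camera in the world. Camera axes: x right, y up, looking along -z (the intrinsics and any distortion apply to the point x, -y, -z); pixel columns grow to the right and rows downward; lengths in m; the calibration is good to about 2 mm. A picture is of the moment at which its call begins. There is no depth.
- workorder.hand_in(): hands the job in, once; it reports no verdict.
Trained networks look in a picture, given as the dict that the camera call returned (one of the last four; its "shot" number tells which), for a name from the list of things; names that differ only in an ending like _2 or _b are one class to them, and where a whole thing is asked for, a point or a joint stands for the part that bears it (a point fixed in the world has none). Each returns a list of dicts, best first, with "conf" (0 to 1); they miss things now and then, are a little off and sometimes report something else, mostly with a low value. They report only what shows in the picture. A call takes as long as a camera call.
- vision.masks_of(label, picture): "pixels" (480x640 bool, what is visible of it) and "position" ([row, column] in pixels, amid what is visible of it).
The state is a dict: "clock": time; "joint_pos": joint angles; "joint_vel": joint speeds; "joint_efforts": joint torques, N m; "eef_pos": TCP position; "eef_rot": TCP orientation; "force": force on the tool from outside, world axes, zero at the start; "moment": the same for the moment, N m; "grip_width": opening from 0.0 (shut) to 1.0 (fully open).
Only numpy, scipy, OpenCV 4.12 (cv2) and the standard library are available. Lean on these libraries where they do the work, as an engineer would, in place of code of your own. Each camera call takes 0.05 s, during which the arm holds its last target. There are 200 camera calls.

### The job

Stand the piston cartridge on the dock's open landing and slide it along under the rails until it is fully home and the catch snaps up behind it. Then, for the seal check, draw the piston straight up half-way out of its bore, until the dark ring round the rod is at the barrel's mouth, without wrenching it sideways or pulling it right out, and finish there still holding the piston. Leave the other things on the desk where they are and do not tip the cartridge over.

Things in the scene. Friction and masses are not known exactly. Their poses are not given: they have to be found in the camera images.
- cartridge_grip (a point): loose piston cartridge, upright on the desk: flat grey foot (60 mm along its x, 70 mm along y, 8 mm thick) with an aluminium barrel block (24 mm along x, 40 mm along y, 75 mm tall) on its centre; the barrel's mouth is 83 mm above the foot's underside. This point: on the barrel's axis, 62 mm above the underside; z up the bore, y along the foot's 70 mm length. 0.25 to 0.5 kg
- cartridge: the same cartridge; origin at the centre of the foot's underside. It is the same turned half round (it may be docked either way). The bore is 13 mm wide and 75 mm deep
- piston_head (a point): the piston's round white plastic head, 34 mm across, 12 mm tall, resting on the barrel's mouth; this point is its centre, 27 mm above cartridge_grip when pushed in. The steel rod below it (11.5 mm thick, 70 mm long) stands in the bore. A dark ring 4 mm wide runs round the rod 35 mm below the head's underside, half-way down
- piston: the same piston; origin on its axis at the head's underside, z along the rod. 0.07 to 0.13 kg, loose: it slides freely, tilts and binds if pulled sideways, and falls back in if let go
- dock_entry (a point): the dock is a grey plate fixed to the desk, 110 x 190 mm, 10 mm thick. This point is on its top, in the middle of the open landing (no rails there), 95 mm before dock_home: stand the foot's centre here, its 70 mm length along the dock's y, then slide it along +y. Axes: y points from the landing to home, z up
- dock_home (a point): on the plate's top (10 mm above the desk): where the foot's underside centre is when the cartridge is home against the end stop (20 mm high). Two aluminium rails, from 24 mm before this point to the stop 35 mm after it, stand 64 mm apart; their inward lips (48 mm apart, underside 10.5, top 16.5 mm above the plate) cover the foot; a flared mouth begins 53 mm before. Axes as dock_entry
- catch (a joint): sprung steel catch on the plate's centre line, a ramp from 51 to 36.5 mm before dock_home, 5 mm high: 0 = up, grows (m, to 0.0065) as it is pressed down. The foot's front edge rides it down (a few N of push) and it snaps up behind the foot's rear edge within about 1.5 mm of home
- sample_rack: white block rack 90 x 180 x 40 mm with a row of capped tubes (bystander; origin under its centre)
- empty_rack: empty green tube rack 80 x 200 x 50 mm (bystander)
- specimen_jar: small jar, 34 mm across, 42 mm high (bystander)
- buffer_bottle: small bottle, 44 mm across, 75 mm high (bystander)
- tip_box: lidded pipette tip box 77 x 117 x 59 mm (bystander)
- mouse: black computer mouse 100 x 58 x 24 mm (bystander)
- scanner: hand-held code scanner, about 180 mm long, 45 mm high (bystander)

How it is judged:
On the way, in this order (a step that is already met when the one before it is completed fails the run):
1. the cartridge is home under the rails, the catch up behind it, the piston still pushed in (y of cartridge_grip in the frame of dock_home between -0.004 and 0.004 m and x of cartridge_grip in the frame of dock_home between -0.006 and 0.006 m and z of cartridge_grip in the frame of dock_home between 0.057 and 0.067 m and value of joint catch below 0.002 m and z of piston_head in the frame of cartridge_grip below 0.038 m), for 0.2 s.
2. the piston is held half-way out of the docked cartridge (y of cartridge_grip in the frame of dock_home between -0.004 and 0.004 m and x of cartridge_grip in the frame of dock_home between -0.006 and 0.006 m and z of cartridge_grip in the frame of dock_home between 0.057 and 0.067 m and value of joint catch below 0.002 m and z of piston_head in the frame of cartridge_grip between 0.054 and 0.07 m and contact force between the fingers and piston above 2 N), for 0.2 s.
At the end, for the whole second after the job is handed in: The cartridge is within 4 mm of fully home along the rails (6 mm across, foot on the plate to 5 mm) with the catch up, upright to 0.08 rad; the piston's head stands 27 to 43 mm above the barrel's mouth, in line with the bore, at rest, held by the fingers (more than 2 N) (all of step 2 and angle between the z axis of piston_head and the z axis of cartridge_grip, either way round below 0.08 rad and angle between cartridge_grip's own z axis and vertical below 0.08 rad and linear speed of each of piston, cartridge below 0.02 m/s); the arm keeps its last pose, push and grip.
It fails at once if a bystander was moved more than 30 mm (distance of any of sample_rack, empty_rack, specimen_jar, buffer_bottle, tip_box, mouse, scanner from where it was at the start of the episode above 0.03 m).
It fails at once if the piston was wrenched against its bore (more than 25 N) (contact force between piston and cartridge above 25 N).
It fails at once if the piston was pulled out of the bore (z of piston_head in the frame of cartridge_grip above 0.092 m).
It fails at once if the cartridge was tipped over (angle between cartridge_grip's own z axis and vertical above 0.6 rad).
It also fails if it takes over 59 s, if anything falls off the work surface, if the arm or the gripper's body presses on something with over 40 N, if the wrist force passes 120 N, or if a joint passes its speed limit or range.

## Working session

There is one attempt and no reset: what is moved stays moved. The work goes in short steps, Python scripts to look and compute and a tool call to move; the robot and the scene stay as the last step left them, time stands still between calls to the robot, and variables do not carry over. Pictures are saved under pics/ and viewed, about 8 in all and at most 12, crops included, and the job is handed in when it is done.

Besides the shell and the picture viewer there is one more tool, called after "Request:" by a JSON object that holds its "fn" and its "kwargs". send_rows: Moves the arm, as the interface text tells. Its arguments: {"type":"object","properties":{"motion":{"type":"array","items":{"type":"object","properties":{"dp":{"type":"array","items":{"type":"number"}},"rot":{"type":"array","items":{"type":"number"}},"gripper":{"type":"number"}}}},"force":{"type":"number"}},"required":["motion"]}

```bash
mkdir -p pics; ls; python3 - <<'E'
from rig import r, vision
import cv2, numpy as np
s=r.observe(); print({k:np.round(v,3).tolist() for k,v in s.items()})
for n in ["scene","top"]:
    p=vision.get_image(n); cv2.imwrite(f"pics/{n}0.png",p["img"])
    print(n,{k:np.round(p[k],4).tolist() for k in p if k not in("img",)})
    for l in ["cartridge","piston","catch","dock_home","sample_rack","empty_rack","specimen_jar","buffer_bottle","tip_box","mouse","scanner"]:
        try:
            for m in vision.masks_of(l,p)[:2]: 
                ys,xs=np.where(m["pixels"]); print(l,round(m["conf"],2),np.round(m["position"]),xs.min(),xs.max(),ys.min(),ys.max())
        except Exception as e: print(l,e)
E
```

```text
pics
{'clock': 0.0, 'joint_pos': [-0.895, 0.502, -0.427, 1.551, 0.221, 1.138, -0.21], 'joint_vel': [0.0, -0.001, 0.001, -0.001, -0.001, -0.0, -0.001], 'joint_efforts': [0.0, -56.951, -5.816, -28.094, 0.011, 0.012, -0.0], 'eef_pos': [0.261, 0.595, 0.303], 'eef_rot': [-0.0, 0.205, 0.979, -0.001], 'force': [0.226, -0.126, -0.209], 'moment': [0.015, -0.02, -0.05], 'grip_width': 0.995}
scene {'vfov': 55.48, 'cx': 323.1982, 'cy': 240.5605, 'position': [0.9638, 0.6174, 0.8018], 'rotation': [0.273, 0.1195, 0.3768, 0.8771], 'shot': 1}
cartridge 0.63 [158. 285.] 261 319 148 170
cartridge 0.61 [229. 260.] 245 275 210 242
piston 0.32 [228. 330.] 324 336 216 235
catch 0.51 [288. 328.] 326 335 286 291
dock_home 0.79 [291. 332.] 294 368 255 327
dock_home 0.66 [156. 281.] 260 319 149 170
sample_rack 0.67 [245. 202.] 172 234 208 275
empty_rack 0.72 [447. 402.] 343 475 394 479
empty_rack 0.59 [247. 386.] 373 391 232 261
specimen_jar 0.6 [227. 332.] 324 337 217 235
buffer_bottle 0.84 [251. 382.] 373 391 232 262
tip_box 0.93 [326. 247.] 217 279 293 361
mouse 0.63 [353. 511.] 490 532 326 372
scanner 0.57 [158. 284.] 261 319 149 169
top {'vfov': 57.8601, 'cx': 313.5441, 'cy': 238.1208, 'position': [0.441, -0.0004, 1.12], 'rotation': [-0.7018, -0.0301, 0.034, 0.7109], 'shot': 2}
cartridge 0.9 [219. 384.] 374 401 205 229
piston 0.71 [212. 392.] 387 401 205 219
piston 0.3 [319. 146.] 134 165 295 337
dock_home 0.85 [233. 287.] 246 325 206 261
sample_rack 0.94 [157. 404.] 363 439 138 182
empty_rack 0.81 [191. 143.] 93 183 161 223
specimen_jar 0.44 [272. 348.] 343 355 270 282
buffer_bottle 0.55 [297. 291.] 283 300 289 306
mouse 0.63 [316. 151.] 134 165 295 336
mouse 0.22 [300. 481.] 458 505 270 340
scanner 0.77 [300. 481.] 459 505 270 340
scanner 0.26 [212. 391.] 386 402 205 220
```

```bash
python3 - <<'E'
import cv2,numpy as np
a=cv2.imread("pics/top0.png")[130:350,80:520]; b=cv2.imread("pics/scene0.png")[190:350,220:400]
cv2.imwrite("pics/a.png",cv2.resize(a,(800,400),interpolation=2)); cv2.imwrite("pics/b.png",cv2.resize(b,(675,600),interpolation=2))
E
```

```text
(no output)
```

View pics/a.png

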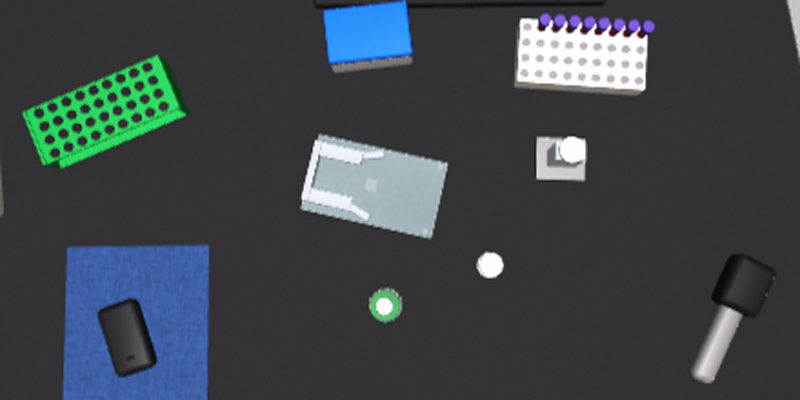

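View pics/b.png

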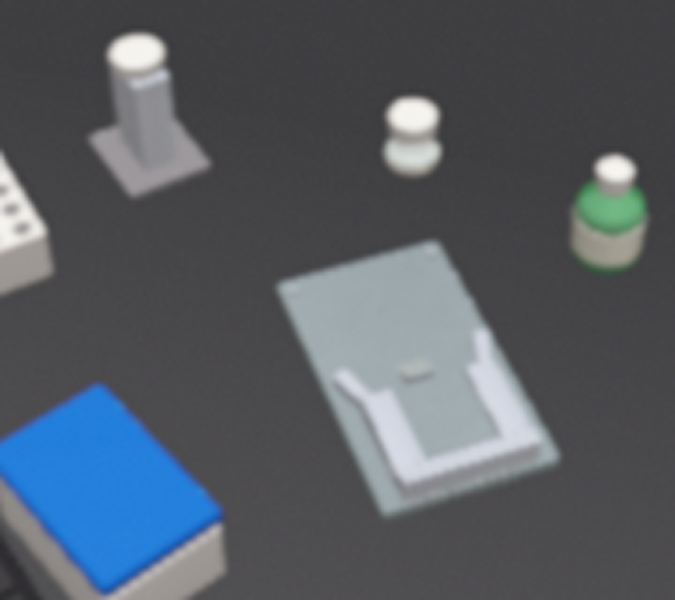

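```bash
cat > h.py <<'E'
import numpy as np, cv2
from scipy.spatial.transform import Rotation as R
from rig import r, vision
def rot(q): return R.from_quat([q[1],q[2],q[3],q[0]])
def f_(p): return 240/np.tan(np.radians(p["vfov"])/2)
def ray(p,row,col,z):
    f=f_(p); d=rot(p["rotation"]).apply([(col-p["cx"])/f,-(row-p["cy"])/f,-1]); o=np.array(p["position"])
    return o+d*(z-o[2])/d[2]
def px(p,w):
    f=f_(p); c=rot(p["rotation"]).inv().apply(np.array(w)-p["position"]); c=np.atleast_2d(c)
    return np.c_[p["cy"]-f*c[:,1]/-c[:,2], p["cx"]+f*c[:,0]/-c[:,2]]  # row,col
E
python3 - <<'E'
from h import *
p=vision.get_image("top"); q=vision.get_image("scene")
cv2.imwrite("pics/t1.png",p["img"]);cv2.imwrite("pics/s1.png",q["img"])
print({k for k in p})
for l,z in [("dock_home",.01),("cartridge",.008)]:
    m=vision.masks_of(l,p)[0]["pixels"]; ys,xs=np.where(m)
    w=np.array([ray(p,y,x,z)[:2] for y,x in zip(ys,xs)],np.float32)
    (c,s,a)=cv2.minAreaRect(w); print(l,c,s,a); print(cv2.boxPoints((c,s,a)))
# hand-read corners (top crop /1.818 + offset)
C=lambda L,z:np.array([ray(p,130+y/1.818,80+x/1.818,z)[:2] for x,y in L])
print("dock hand",C([(319,135),(447,162),(431,238),(301,208)],.01).round(4).tolist())
print("foot hand",C([(537,137),(585,138),(585,180),(537,180)],.008).round(4).tolist())
print("head",C([(571,150)],.095))
D=lambda L,z:np.array([ray(q,190+y/3.75,220+x/3.75,z)[:2] for x,y in L])
print("scene dock",D([(277,285),(438,241),(560,460),(386,516)],.01).round(4).tolist())
print("scene foot",D([(90,140),(134,195),(211,162)],.008).round(4).tolist(),"head",D([(137,50)],.095))
E
```

```text
{'rotation', 'vfov', 'img', 'cy', 'shot', 'position', 'cx'}
dock_home (0.5576978921890259, 0.06584307551383972) (0.1923198252916336, 0.11113842576742172) 76.66866302490234
[[ 0.48145336 -0.01491235]
 [ 0.5895969  -0.04053887]
 [ 0.6339424   0.1465985 ]
 [ 0.52579886  0.17222501]]
cartridge (0.5931574106216431, -0.19913628697395325) (0.06974008679389954, 0.06001025065779686) 88.1995620727539
[[ 0.56207156 -0.23304641]
 [ 0.6220522  -0.23493183]
 [ 0.62424326 -0.16522616]
 [ 0.5642626  -0.16334075]]
dock hand [[0.6315, 0.1416], [0.5906, -0.0396], [0.4832, -0.0155], [0.5278, 0.1671]]
foot hand [[0.6251, -0.1686], [0.6229, -0.237], [0.5627, -0.2351], [0.5635, -0.167]]
head [[ 0.59294755 -0.19958715]]
scene dock [[0.5934, -0.0356], [0.4859, -0.0097], [0.5324, 0.1744], [0.6373, 0.1497]]
scene foot [[0.6262, -0.2284], [0.6276, -0.1621], [0.5683, -0.1613]] head [[ 0.59650831 -0.19750524]]
```

```bash
cat >> h.py <<'E'
def go(x,y,z,yaw):  # tool pointing down, tool y at world angle yaw (deg): dp, rot in current tool axes
    s=r.observe(); T=rot(s["eef_rot"]); yy=np.array([np.cos(np.radians(yaw)),np.sin(np.radians(yaw)),0]); zz=np.array([0,0,-1.])
    G=R.from_matrix(np.c_[np.cross(yy,zz),yy,zz])
    print("dp",T.inv().apply(np.array([x,y,z])-s["eef_pos"]).round(4),"rot",np.degrees((T.inv()*G).as_rotvec()).round(2),"t",s["clock"])
E
python3 - <<'E'
from h import *
go(.53,.03,.30,76.7); go(.594,-.198,.25,88.2)
E
```

```text
dp [-0.4735 -0.4099  0.0039] rot [-0.000e+00 -1.000e-02 -1.035e+01] t 1.4
dp [-0.6236 -0.5931  0.0538] rot [-0.000e+00 -1.000e-02 -2.185e+01] t 1.4
```

Request:
{"fn": "send_rows", "kwargs": {"motion": [{"dp":[-0.03,-0.026,0.0],"rot":[0,0,-1],"gripper":-1},{"dp":[-0.06,-0.052,0.0],"rot":[0,0,-2],"gripper":-1},{"dp":[-0.09,-0.078,0.0],"rot":[0,0,-3],"gripper":-1},{"dp":[-0.12,-0.104,0.0],"rot":[0,0,-4],"gripper":-1},{"dp":[-0.15,-0.13,0.0],"rot":[0,0,-5],"gripper":-1},{"dp":[-0.18,-0.156,0.0],"rot":[0,0,-6],"gripper":-1},{"dp":[-0.21,-0.182,0.0],"rot":[0,0,-7],"gripper":-1},{"dp":[-0.24,-0.208,0.0],"rot":[0,0,-8],"gripper":-1},{"dp":[-0.27,-0.234,0.0],"rot":[0,0,-9],"gripper":-1},{"dp":[-0.3,-0.26,0.0],"rot":[0,0,-10],"gripper":-1}]}}

```text
clock: 2.23
eef_pos: [0.4318, 0.2351, 0.3043]
eef_rot: [0.0, 0.118, 0.993, 0.0]
force: [1.3, -0.2, -0.1]
grip_width: 0.997
```

Request:
{"fn": "send_rows", "kwargs": {"motion": [{"dp":[-0.03,-0.026,0.0],"rot":[0,0,0],"gripper":-1},{"dp":[-0.06,-0.052,0.0],"rot":[0,0,0],"gripper":-1},{"dp":[-0.09,-0.078,0.0],"rot":[0,0,0],"gripper":-1},{"dp":[-0.12,-0.104,0.0],"rot":[0,0,0],"gripper":-1},{"dp":[-0.145,-0.13,0.0],"rot":[0,0,0],"gripper":-1},{"dp":[-0.16,-0.14,0.0],"rot":[0,0,0],"gripper":-1},{"dp":[-0.168,-0.145,0.0],"rot":[0,0,0],"gripper":-1},{"dp":[-0.168,-0.145,0.0],"rot":[0,0,0],"gripper":-1}]}}

```text
clock: 2.9
eef_pos: [0.5613, 0.0545, 0.3037]
eef_rot: [0.0, 0.121, 0.993, -0.0]
force: [1.5, 0.1, -0.1]
grip_width: 1.003
```

```bash
python3 - <<'E'
from h import *
s=r.observe(); print(s["clock"],s["eef_pos"],s["eef_rot"])
p=vision.get_image("wrist"); cv2.imwrite("pics/w1.png",p["img"]); print(p["position"],p["rotation"],p["vfov"],p["cx"],p["cy"])
import pickle; pickle.dump(p,open("w1.pkl","wb"))
for l in ["dock_home","catch"]:
  for m in vision.masks_of(l,p)[:1]:
    ys,xs=np.where(m["pixels"]); z=.01 if l[0]=="d" else .012
    w=np.array([ray(p,y,x,z)[:2] for y,x in zip(ys,xs)],np.float32); print(l,m["conf"],m["position"],cv2.minAreaRect(w),w.mean(0))
go(.594,-.198,.25,88.2)
E
```

```text
2.9 [0.56133434 0.0544632  0.30373212] [ 1.78243220e-04  1.20567370e-01  9.92705124e-01 -1.16714802e-04]
[0.4965819  0.07046099 0.37341639] [ 0.7799979  -0.10461402 -0.08181027  0.61152781] 69.08876768549557 318.55739769394603 234.87089630788324
dock_home 0.93 [197.3, 327.0] ((0.5597516894340515, 0.06812269985675812), (0.19416043162345886, 0.10931839793920517), 76.35430145263672) [0.5578918  0.06807866]
catch 0.5 [198.9, 332.9] ((0.5609505772590637, 0.07068005949258804), (0.015798404812812805, 0.018061460927128792), 76.51322174072266) [0.5608437  0.07059137]
dp [-0.0936 -0.2415  0.0535] rot [  0.06  -0.06 -11.69] t 3.05
```

View pics/w1.png

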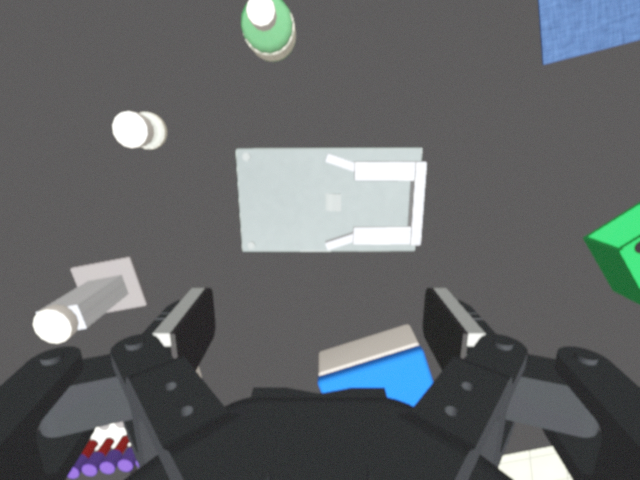

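```bash
python3 - <<'E'
from h import *; import pickle
p=pickle.load(open("w1.pkl","rb"))
im=p["img"][135:265,225:435]; cv2.imwrite("pics/w1c.png",cv2.resize(im,(798,494),interpolation=cv2.INTER_CUBIC))
u=np.array([np.cos(np.radians(76.5)),np.sin(np.radians(76.5))]); n=np.array([u[1],-u[0]])
for nm,row,col,z in [("plate land edge",200,239,.01),("plate top side",149,290,.01),("plate bot side",251,290,.01),("catch",203,333.5,.0135),("rail start T",171,355,.0265),("rail start B",236,355,.0265),("stop inner",200,413,.03),("stop outer",200,426,.03)]:
    w=ray(p,row,col,z)[:2]; print(nm,w.round(4),"along",(w@u).round(4),"across",(w@n).round(4))
E
```

```text
plate land edge [ 0.536  -0.0255] along 0.1003 across 0.5271
plate top side [0.4984 0.0401] along 0.1554 across 0.4753
plate bot side [0.6032 0.012 ] along 0.1524 across 0.5837
catch [0.5622 0.0703] along 0.1996 across 0.5302
rail start T [0.5339 0.098 ] along 0.22 across 0.4962
rail start B [0.5986 0.084 ] along 0.2214 across 0.5625
stop inner [0.5751 0.1477] along 0.2779 across 0.5247
stop outer [0.5782 0.1603] along 0.2908 across 0.5248
```

View pics/w1c.png

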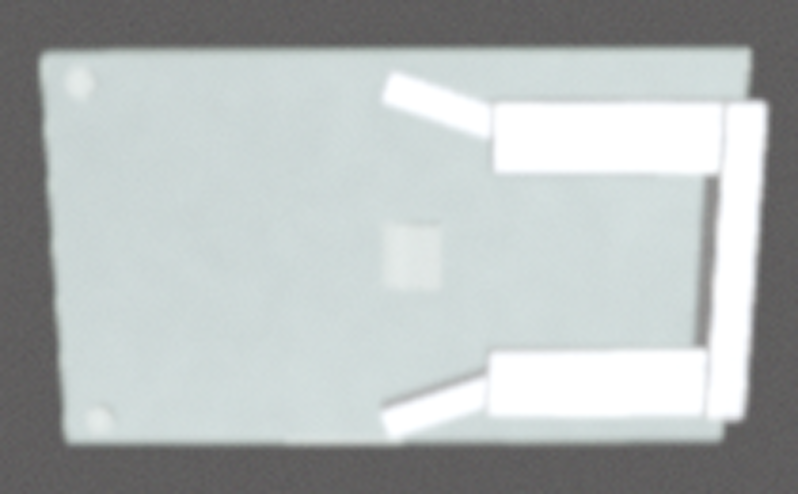

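Request:
{"fn": "send_rows", "kwargs": {"motion": [{"dp":[-0.012,-0.03,0.007],"rot":[0,0,-1.5],"gripper":-1},{"dp":[-0.023,-0.06,0.013],"rot":[0,0,-3],"gripper":-1},{"dp":[-0.035,-0.09,0.02],"rot":[0,0,-4.5],"gripper":-1},{"dp":[-0.047,-0.12,0.027],"rot":[0,0,-6],"gripper":-1},{"dp":[-0.058,-0.15,0.033],"rot":[0,0,-7.5],"gripper":-1},{"dp":[-0.07,-0.18,0.04],"rot":[0,0,-9],"gripper":-1},{"dp":[-0.082,-0.21,0.047],"rot":[0,0,-10.5],"gripper":-1},{"dp":[-0.09,-0.233,0.051],"rot":[0,0,-11.7],"gripper":-1},{"dp":[-0.0936,-0.2415,0.0535],"rot":[0,0,-11.7],"gripper":-1},{"dp":[-0.0936,-0.2415,0.0535],"rot":[0,0,-11.7],"gripper":-1}]}}

```text
clock: 3.88
eef_pos: [0.5937, -0.2016, 0.2497]
eef_rot: [-0.001, 0.018, 1.0, -0.0]
force: [-0.2, 0.6, -0.4]
grip_width: 1.003
```

```bash
python3 - <<'E'
from h import *; import pickle
s=r.observe(); print(s["clock"],s["eef_pos"],s["eef_rot"])
p=vision.get_image("wrist"); cv2.imwrite("pics/w2.png",p["img"]); pickle.dump(p,open("w2.pkl","wb")); print(p["position"])
for l,z in [("cartridge",.008),("piston",.095)]:
  for m in vision.masks_of(l,p)[:1]:
    ys,xs=np.where(m["pixels"]); 
    w=np.array([ray(p,y,x,z)[:2] for y,x in zip(ys,xs)],np.float32); print(l,m["conf"],m["position"],xs.min(),xs.max(),ys.min(),ys.max(),cv2.minAreaRect(w),w.mean(0))
E
```

```text
3.8833 [ 0.59368587 -0.20155356  0.24968486] [-6.02139430e-04  1.83087613e-02  9.99832196e-01 -7.86790966e-05]
[ 0.52714442 -0.19898091  0.31944887]
cartridge 0.82 [208.6, 319.9] 282 360 184 257 ((0.5988993048667908, -0.2000061571598053), (0.07110676169395447, 0.06852495670318604), 87.9437026977539) [ 0.5892056 -0.2000804]
piston 0.82 [242.5, 321.3] 297 345 219 267 ((0.5939565300941467, -0.19988375902175903), (0.03229481726884842, 0.03360823541879654), 87.94705200195312) [ 0.5937926  -0.19970806]
```

View pics/w2.png

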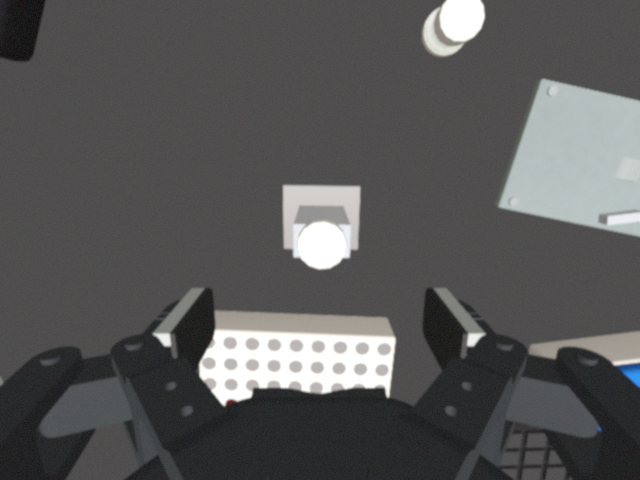

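Request:
{"fn": "send_rows", "kwargs": {"motion": [{"dp":[0,0.0015,0.03],"rot":[0,0,0],"gripper":-1},{"dp":[0,0.0015,0.06],"rot":[0,0,0],"gripper":-1},{"dp":[0,0.0015,0.09],"rot":[0,0,0],"gripper":-1},{"dp":[0,0.0015,0.115],"rot":[0,0,0],"gripper":-1},{"dp":[0,0.0015,0.13],"rot":[0,0,0],"gripper":-1},{"dp":[0,0.0015,0.138],"rot":[0,0,0],"gripper":-1},{"dp":[0,0.0015,0.1415],"rot":[0,0,0],"gripper":-1},{"dp":[0,0.0015,0.1415],"rot":[0,0,0],"gripper":-1},{"dp":[0,0.0015,0.1415],"rot":[0,0,0],"gripper":-1}]}}

```text
clock: 4.78
eef_pos: [0.5953, -0.1982, 0.1102]
eef_rot: [0.001, 0.016, 1.0, -0.0]
force: [1.2, -0.8, 1.1]
grip_width: 0.998
```

```bash
python3 - <<'E'
from h import *; import pickle
go(.594,-.2,.108,88)
p=vision.get_image("wrist"); cv2.imwrite("pics/w3.png",cv2.resize(p["img"][120:420,120:520],(800,600))); pickle.dump(p,open("w3.pkl","wb"))
E
```

```text
dp [ 0.0013 -0.0019  0.0022] rot [-0.01  0.11  0.11] t 4.7833
```

View pics/w3.png

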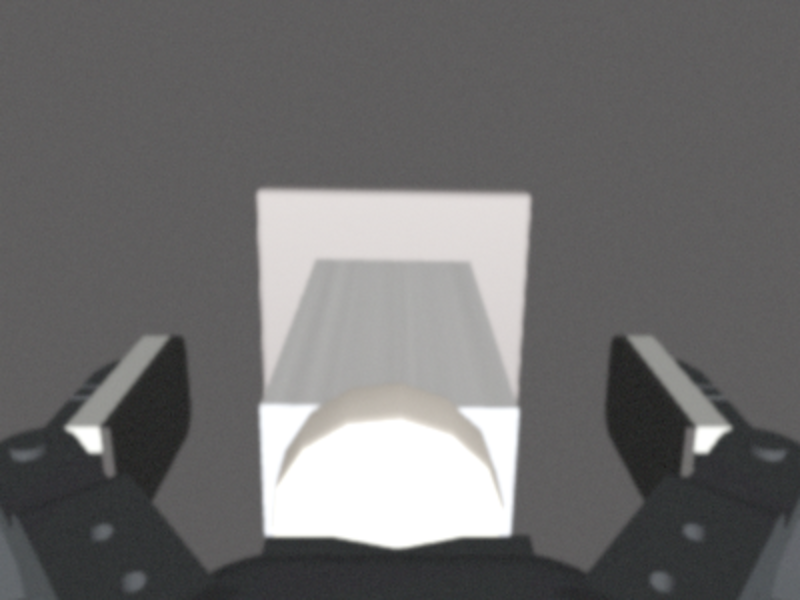

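Request:
{"fn": "send_rows", "kwargs": {"motion": [{"dp":[0.001,-0.002,0.001],"rot":[0,0,0],"gripper":-1},{"dp":[0.001,-0.002,0.001],"rot":[0,0,0],"gripper":1},{"dp":[0.001,-0.002,0.001],"rot":[0,0,0],"gripper":1},{"dp":[0.001,-0.002,0.001],"rot":[0,0,0],"gripper":1},{"dp":[0.001,-0.002,0.001],"rot":[0,0,0],"gripper":1},{"dp":[0.001,-0.002,0.001],"rot":[0,0,0],"gripper":1},{"dp":[0.001,-0.002,0.001],"rot":[0,0,0],"gripper":1},{"dp":[0.001,-0.002,0.001],"rot":[0,0,0],"gripper":1},{"dp":[0.001,-0.002,0.001],"rot":[0,0,0],"gripper":1}], "force": 80}}

```text
clock: 5.58
eef_pos: [0.5935, -0.2008, 0.1084]
eef_rot: [0.0, 0.017, 1.0, -0.0]
force: [-1.4, 1.2, 5.6]
grip_width: 0.458
```

Request:
{"fn": "send_rows", "kwargs": {"motion": [{"dp":[0,0,-0.01],"rot":[0,0,0],"gripper":1},{"dp":[0,0,-0.03],"rot":[0,0,0],"gripper":1},{"dp":[0,0,-0.05],"rot":[0,0,0],"gripper":1},{"dp":[0,0,-0.06],"rot":[0,0,0],"gripper":1},{"dp":[0,0,-0.06],"rot":[0,0,0],"gripper":1},{"dp":[0,0,-0.06],"rot":[0,0,0],"gripper":1}]}}

```text
clock: 6.08
eef_pos: [0.5931, -0.201, 0.1678]
eef_rot: [0.0, 0.017, 1.0, -0.0]
force: [0.1, -0.4, -5.0]
grip_width: 0.46
```

```bash
python3 - <<'E'
from h import *; import pickle
s=r.observe(); print(s["eef_pos"],s["eef_rot"],s["force"])
p=vision.get_image("wrist"); cv2.imwrite("pics/w4.png",cv2.resize(p["img"][120:420,120:520],(800,600))); pickle.dump(p,open("w4.pkl","wb"))
print(p["position"])
E
```

```text
[ 0.59306365 -0.2009955   0.16782547] [ 1.05286887e-04  1.70959462e-02  9.99853844e-01 -9.35738848e-05] [ 0.11142348 -0.42995022 -5.00928825]
[ 0.52640495 -0.19852482  0.237475  ]
```

View pics/w4.png

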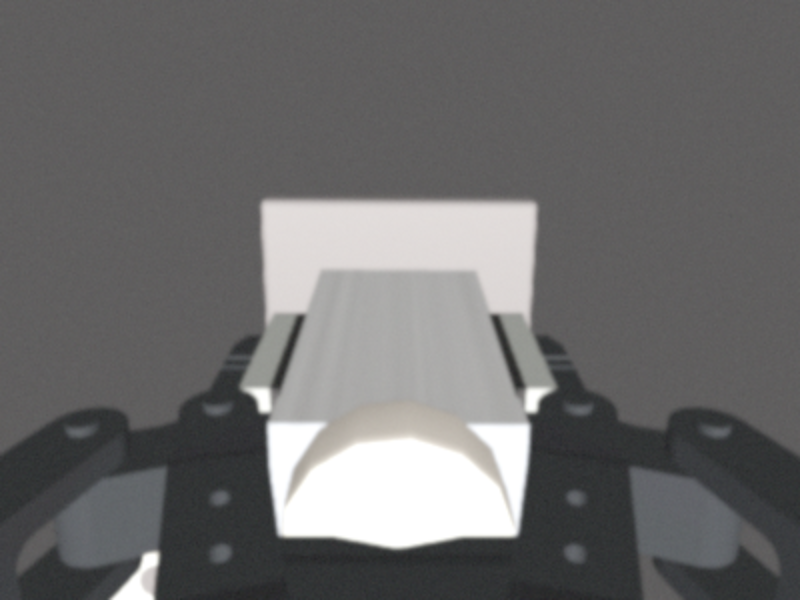

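```bash
python3 - <<'E'
from h import *; import pickle
p=pickle.load(open("w4.pkl","rb")); s=r.observe(); T=rot(s["eef_rot"])
for row,col,z in [(220,251,.0674),(221,388.5,.0674),(255,280,.0594+.008),(255,358,.0674),(330.5,254,.0594+.083),(330.5,384.5,.0594+.083)]:
    print(T.inv().apply(ray(p,row,col,z)-s["eef_pos"]).round(4))
go(.5497,.0206,.168,76.5)
E
```

```text
[ 0.0272 -0.0339  0.0995]
[0.0267 0.0348 0.0995]
[ 0.0088 -0.0199  0.0995]
[0.0088 0.0201 0.0995]
[ 0.0098 -0.0198  0.0245]
[0.0098 0.0201 0.0245]
dp [ 0.0502  0.2198 -0.0009] rot [ 1.000e-02 -1.000e-01  1.154e+01] t 6.1333
```

Request:
{"fn": "send_rows", "kwargs": {"motion": [{"dp":[0.007,0.027,0],"rot":[0,0,1.4],"gripper":1},{"dp":[0.014,0.057,0],"rot":[0,0,3],"gripper":1},{"dp":[0.021,0.087,0],"rot":[0,0,4.5],"gripper":1},{"dp":[0.028,0.117,0],"rot":[0,0,6],"gripper":1},{"dp":[0.036,0.147,0],"rot":[0,0,7.5],"gripper":1},{"dp":[0.043,0.177,0],"rot":[0,0,9],"gripper":1},{"dp":[0.05,0.205,0],"rot":[0,0,10.5],"gripper":1},{"dp":[0.053,0.22,0],"rot":[0,0,11.6],"gripper":1},{"dp":[0.053,0.22,0],"rot":[0,0,11.6],"gripper":1},{"dp":[0.053,0.22,0],"rot":[0,0,11.6],"gripper":1}]}}

```text
clock: 6.97
eef_pos: [0.5466, 0.0223, 0.1666]
eef_rot: [-0.001, 0.116, 0.993, -0.0]
force: [0.0, -1.8, -5.1]
grip_width: 0.457
```

```bash
python3 - <<'E'
from h import *; import pickle
s=r.observe(); print(s["eef_pos"],s["eef_rot"],s["force"])
p=vision.get_image("wrist"); cv2.imwrite("pics/w5.png",p["img"]); pickle.dump((p,s),open("w5.pkl","wb"))
go(.5471,.0212,.168,76.5)
E
```

```text
[0.54660587 0.02227594 0.16657382] [-1.28687725e-03  1.16255868e-01  9.93218461e-01 -8.22260992e-05] [ 0.00859986 -1.75794719 -5.07618019]
dp [ 0.      0.0006 -0.0012] rot [-0.07 -0.11  0.01] t 7.0167
```

View pics/w5.png

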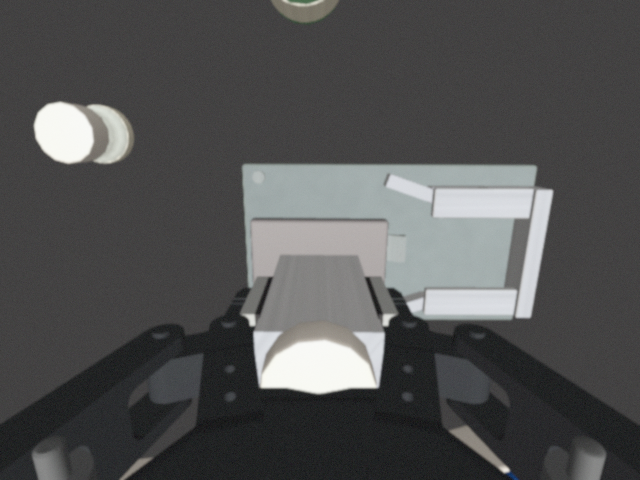

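```bash
python3 - <<'E'
from h import *; import pickle
p,s=pickle.load(open("w5.pkl","rb")); T=rot(s["eef_rot"])
print(T.as_matrix().round(4)[:2,:2].tolist())
for nm,row,col,z in [("plate far L",165,243,.01),("plate far R",165,536,.01),("lip up inner L",218,433,.0265),("lip up inner R",218,531,.0265),("lip lo inner L",290,425,.0265),("lip lo inner R",289,516,.0265),("stop in up",190,535,.03),("stop in lo",318,516,.03),("land edge",195,244,.01),("catch front top?",248,405,.015),("foot L",219,252,.0662),("foot R",219.5,388,.0662)]:
    print(nm,T.inv().apply(ray(p,row,col,z)-s["eef_pos"]).round(4))
E
```

```text
[[-0.973, 0.2309], [0.2309, 0.973]]
plate far L [ 0.0512 -0.0482  0.1567]
plate far R [0.0514 0.1387 0.1566]
lip up inner L [0.0204 0.0705 0.1401]
lip up inner R [0.0204 0.1308 0.1401]
lip lo inner L [-0.0275  0.0694  0.14  ]
lip lo inner R [-0.0268  0.1285  0.1399]
stop in up [0.0382 0.1282 0.1366]
stop in lo [-0.0458  0.1294  0.1364]
land edge [ 0.032  -0.0486  0.1567]
catch front top? [-0.0025  0.0575  0.1515]
foot L [ 0.0286 -0.0332  0.1005]
foot R [0.0284 0.0347 0.1004]
```

Request:
{"fn": "send_rows", "kwargs": {"motion": [{"dp":[-0.001,-0.0015,0.012],"rot":[0,0,0],"gripper":1},{"dp":[-0.001,-0.0015,0.027],"rot":[0,0,0],"gripper":1},{"dp":[-0.001,-0.0015,0.037],"rot":[0,0,0],"gripper":1},{"dp":[-0.001,-0.0015,0.043],"rot":[0,0,0],"gripper":1},{"dp":[-0.001,-0.0015,0.046],"rot":[0,0,0],"gripper":1},{"dp":[-0.001,-0.0015,0.047],"rot":[0,0,0],"gripper":1},{"dp":[-0.001,-0.0015,0.047],"rot":[0,0,0],"gripper":1}]}}

```text
clock: 7.6
eef_pos: [0.5484, 0.0189, 0.1207]
eef_rot: [-0.0, 0.118, 0.993, 0.0]
force: [1.0, 0.2, -5.0]
grip_width: 0.458
```

Request:
{"fn": "send_rows", "kwargs": {"motion": [{"dp":[0,0,0.001],"rot":[0,0,0],"gripper":1},{"dp":[0,0,0.002],"rot":[0,0,0],"gripper":1},{"dp":[0,0,0.0025],"rot":[0,0,0],"gripper":1},{"dp":[0,0,0.0025],"rot":[0,0,0],"gripper":1}]}}

```text
clock: 7.93
eef_pos: [0.5485, 0.0192, 0.1187]
eef_rot: [0.0, 0.118, 0.993, 0.0]
force: [0.1, 0.5, -5.7]
grip_width: 0.457
```

```bash
python3 - <<'E'
from h import *; import pickle
s=r.observe(); p=vision.get_image("wrist"); pickle.dump((p,s),open("w6.pkl","wb")); cv2.imwrite("pics/w6.png",p["img"])
print(s["eef_pos"],s["eef_rot"],s["force"],s["moment"])
E
```

```text
[0.54850704 0.01915187 0.11866406] [2.49410448e-04 1.17930452e-01 9.93021825e-01 3.83728240e-05] [ 0.13023563  0.46793274 -5.71289543] [0.03092515 0.05358148 0.00728009]
```

View pics/w6.png

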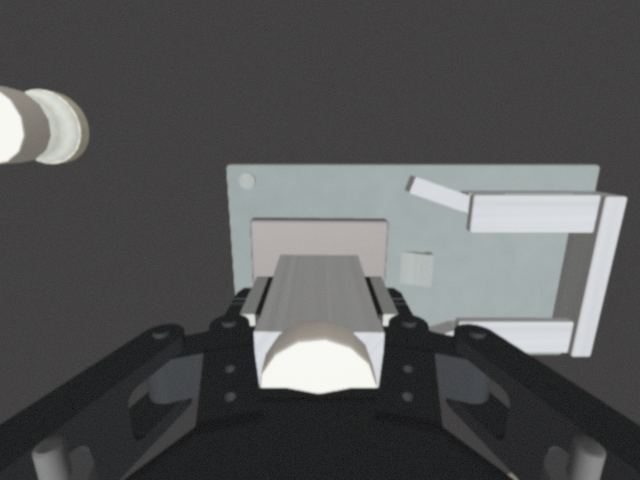

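```bash
python3 - <<'E'
from h import *; import pickle
p,s=pickle.load(open("w6.pkl","rb")); T=rot(s["eef_rot"])
for nm,row,col,z in [("plate far L",165,228,.01),("plate far R",165,598,.01),("lip up inner L",233,470,.0265),("lip up inner R",233,596,.0265),("lip lo inner L",319.5,458,.0265),("lip lo inner R",319.5,572,.0265),("stop in up",196,601,.03),("stop in lo",350,572,.03),("foot L",219,252,.018),("foot R",219.5,388,.018),("barrel",330,255,.093),("barrel",330,385,.093)]:
    print(nm,T.inv().apply(ray(p,row,col,z)-s["eef_pos"]).round(4))
E
```

```text
plate far L [ 0.0545 -0.0455  0.1086]
plate far R [0.0546 0.1405 0.1087]
lip up inner L [0.0236 0.0728 0.0922]
lip up inner R [0.0237 0.1333 0.0922]
lip lo inner L [-0.0225  0.0719  0.0922]
lip lo inner R [-0.0225  0.1307  0.0922]
stop in up [0.0421 0.1291 0.0887]
stop in lo [-0.0381  0.1312  0.0887]
foot L [ 0.0285 -0.0332  0.1006]
foot R [0.0283 0.0348 0.1007]
barrel [ 0.0105 -0.0194  0.0257]
barrel [0.0106 0.0204 0.0257]
```

Request:
{"fn": "send_rows", "kwargs": {"motion": [{"dp":[0.0017,0.004,0.0003],"rot":[0,0,0],"gripper":1},{"dp":[0.0017,0.01,0.0003],"rot":[0,0,0],"gripper":1},{"dp":[0.0017,0.018,0.0003],"rot":[0,0,0],"gripper":1},{"dp":[0.0017,0.026,0.0003],"rot":[0,0,0],"gripper":1},{"dp":[0.0017,0.034,0.0003],"rot":[0,0,0],"gripper":1},{"dp":[0.0017,0.04,0.0003],"rot":[0,0,0],"gripper":1},{"dp":[0.0017,0.045,0.0003],"rot":[0,0,0],"gripper":1},{"dp":[0.0017,0.045,0.0003],"rot":[0,0,0],"gripper":1}]}}

```text
clock: 8.65
eef_pos: [0.5578, 0.0654, 0.1184]
eef_rot: [0.0, 0.117, 0.993, 0.001]
force: [-0.0, 1.5, 1.3]
grip_width: 0.461
```

```bash
python3 - <<'E'
from h import *; import pickle
s=r.observe(); p=vision.get_image("wrist"); pickle.dump((p,s),open("w7.pkl","wb")); cv2.imwrite("pics/w7.png",p["img"])
print(s["force"],s["moment"])
p0,s0=pickle.load(open("w6.pkl","rb")); print(rot(s0["eef_rot"]).inv().apply(np.array(s["eef_pos"])-s0["eef_pos"]), np.degrees((rot(s0["eef_rot"]).inv()*rot(s["eef_rot"])).as_rotvec()))
E
```

```text
[-0.00981656  1.45357301  1.33431702] [ 0.31644693  0.11267679 -0.0477032 ]
[0.00176465 0.04715872 0.00022132] [-0.07747721 -0.01788575 -0.11745067]
```

View pics/w7.png

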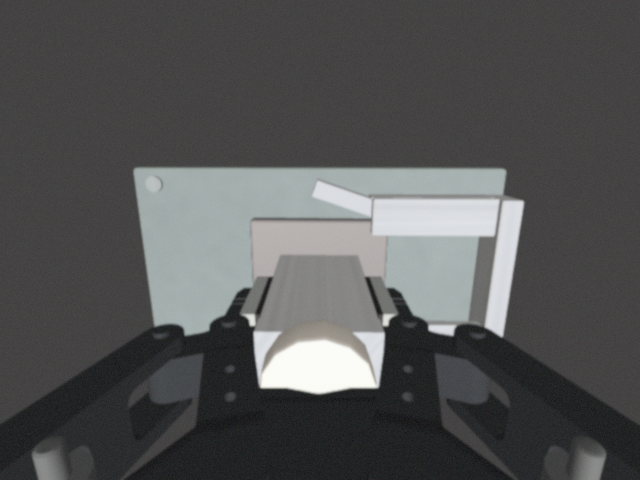

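Request:
{"fn": "send_rows", "kwargs": {"motion": [{"dp":[0,0.006,0],"rot":[0,0,0],"gripper":1},{"dp":[0,0.013,0],"rot":[0,0,0],"gripper":1},{"dp":[0,0.02,0],"rot":[0,0,0],"gripper":1},{"dp":[0,0.027,0],"rot":[0,0,0],"gripper":1},{"dp":[0,0.034,0],"rot":[0,0,0],"gripper":1},{"dp":[0,0.04,0],"rot":[0,0,0],"gripper":1},{"dp":[0,0.044,0],"rot":[0,0,0],"gripper":1},{"dp":[0,0.046,0],"rot":[0,0,0],"gripper":1},{"dp":[0,0.046,0],"rot":[0,0,0],"gripper":1}]}}

```text
clock: 9.45
eef_pos: [0.5683, 0.1068, 0.1185]
eef_rot: [0.0, 0.118, 0.993, -0.001]
force: [-0.7, -4.7, 4.1]
grip_width: 0.459
```

Request:
{"fn": "send_rows", "kwargs": {"motion": [{"dp":[0,0.001,0],"rot":[0,0,0],"gripper":1},{"dp":[0,0.002,0],"rot":[0,0,0],"gripper":1},{"dp":[0,0.002,0],"rot":[0,0,0],"gripper":1}]}}

```text
clock: 9.7
eef_pos: [0.5686, 0.1076, 0.1185]
eef_rot: [-0.0, 0.119, 0.993, -0.001]
force: [-2.4, -5.3, 5.1]
grip_width: 0.459
```

```bash
python3 - <<'E'
from h import *; import pickle
s=r.observe(); 
print(s["force"],s["moment"])
p0,s0=pickle.load(open("w6.pkl","rb")); print(rot(s0["eef_rot"]).inv().apply(np.array(s["eef_pos"])-s0["eef_pos"]), np.degrees((rot(s0["eef_rot"]).inv()*rot(s["eef_rot"])).as_rotvec()))
E
```

```text
[-2.35550638 -5.31913106  5.09337217] [-1.55213667  0.47003536  0.00808075]
[0.00120191 0.09072753 0.0001963 ] [0.15443099 0.02026476 0.11740189]
```

Request:
{"fn": "send_rows", "kwargs": {"motion": [{"dp":[0,0.001,0],"rot":[0,0,0],"gripper":1},{"dp":[0,0.002,0],"rot":[0,0,0],"gripper":1},{"dp":[0,0.003,0],"rot":[0,0,0],"gripper":1},{"dp":[0,0.003,0],"rot":[0,0,0],"gripper":1}]}}

```text
clock: 10.03
eef_pos: [0.5694, 0.1106, 0.1185]
eef_rot: [-0.0, 0.119, 0.993, -0.001]
force: [-1.9, -6.3, 5.5]
grip_width: 0.462
```

Request:
{"fn": "send_rows", "kwargs": {"motion": [{"dp":[0,0.001,0],"rot":[0,0,0],"gripper":1},{"dp":[0,0.002,0],"rot":[0,0,0],"gripper":1},{"dp":[0,0.002,0],"rot":[0,0,0],"gripper":1},{"dp":[0,0.002,0],"rot":[0,0,0],"gripper":1}]}}

```text
clock: 10.37
eef_pos: [0.5699, 0.1126, 0.1185]
eef_rot: [0.0, 0.119, 0.993, -0.001]
force: [-1.5, -6.1, 3.9]
grip_width: 0.457
```

```bash
python3 - <<'E'
from h import *; import pickle
s=r.observe(); 
print(s["force"],s["moment"])
p0,s0=pickle.load(open("w6.pkl","rb")); print(rot(s0["eef_rot"]).inv().apply(np.array(s["eef_pos"])-s0["eef_pos"]), np.degrees((rot(s0["eef_rot"]).inv()*rot(s["eef_rot"])).as_rotvec()))
E
```

```text
[-1.54252559 -6.11401285  3.86600054] [-1.38537626  0.25481772 -0.06708468]
[0.00111751 0.09587972 0.00022468] [0.12815598 0.00558422 0.12211492]
```

Request:
{"fn": "send_rows", "kwargs": {"motion": [{"dp":[0,0.001,0],"rot":[0,0,0],"gripper":1},{"dp":[0,0.002,0],"rot":[0,0,0],"gripper":1},{"dp":[0,0.002,0],"rot":[0,0,0],"gripper":1},{"dp":[0,0.002,0],"rot":[0,0,0],"gripper":1}]}}

```text
clock: 10.7
eef_pos: [0.5702, 0.1137, 0.1185]
eef_rot: [-0.0, 0.119, 0.993, -0.002]
force: [-3.0, -7.7, 5.9]
grip_width: 0.458
```

```bash
python3 - <<'E'
from h import *; import pickle
s=r.observe(); 
print(s["force"],s["moment"])
p0,s0=pickle.load(open("w6.pkl","rb")); print(rot(s0["eef_rot"]).inv().apply(np.array(s["eef_pos"])-s0["eef_pos"]), np.degrees((rot(s0["eef_rot"]).inv()*rot(s["eef_rot"])).as_rotvec()))
p=vision.get_image("scene"); pickle.dump(p,open("s8.pkl","wb")); q=vision.get_image("wrist"); pickle.dump((q,s),open("w8.pkl","wb"))
m=vision.masks_of("catch",p)[:1]+vision.masks_of("catch",q)[:1]; print([(x["conf"],x["position"]) for x in m])
a=cv2.resize(p["img"][220:350,250:390],(400,371),interpolation=2); b=cv2.resize(q["img"][130:400,180:540],(495,371))[:,:400]
cv2.imwrite("pics/x8.png",np.hstack([a,b]))
E
```

```text
[-3.02695747 -7.7310751   5.87715793] [-1.83592722  0.43781189  0.05112592]
[0.00106468 0.09697644 0.00018355] [0.19933973 0.02296249 0.14320034]
[(0.83, [269.2, 235.4])]
```

View pics/x8.png

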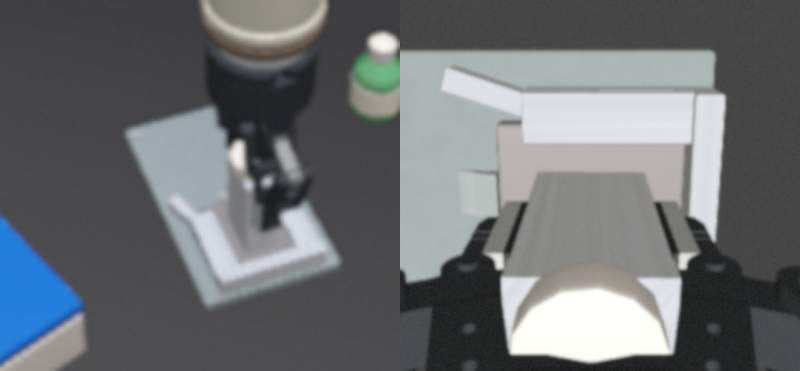

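Request:
{"fn": "send_rows", "kwargs": {"motion": [{"dp":[0,0.001,0],"rot":[0,0,0],"gripper":1},{"dp":[0,0.003,0],"rot":[0,0,0],"gripper":1},{"dp":[0,0.003,0],"rot":[0,0,0],"gripper":1},{"dp":[0,0.003,0],"rot":[0,0,0],"gripper":1}]}}

```text
clock: 11.23
eef_pos: [0.5704, 0.1141, 0.1186]
eef_rot: [-0.001, 0.12, 0.993, -0.003]
force: [-4.6, -13.6, 10.7]
grip_width: 0.458
```

```bash
python3 - <<'E'
from h import *; import pickle
s=r.observe(); 
print(s["force"],s["moment"])
p0,s0=pickle.load(open("w6.pkl","rb")); print(rot(s0["eef_rot"]).inv().apply(np.array(s["eef_pos"])-s0["eef_pos"]), np.degrees((rot(s0["eef_rot"]).inv()*rot(s["eef_rot"])).as_rotvec()))
q=vision.get_image("wrist"); pickle.dump((q,s),open("w9.pkl","wb"))
for f in ["w7","w8","w9"]:
    q,_=pickle.load(open(f+".pkl","rb")); 
    c=q["img"][262:276,205:330].mean((0,2)).round(0).astype(int); print(f,c.tolist())
E
```

```text
[ -4.58182644 -13.63106611  10.72835764] [-2.99765834  1.01754209  0.2224791 ]
[9.92436504e-04 9.73981102e-02 9.42635731e-05] [0.40456881 0.08380728 0.20785682]
w7 [171, 172, 171, 171, 171, 171, 171, 172, 171, 171, 170, 171, 170, 170, 170, 169, 169, 169, 169, 169, 169, 169, 169, 169, 168, 169, 169, 169, 169, 169, 170, 170, 170, 170, 171, 170, 171, 171, 171, 170, 170, 171, 170, 171, 170, 169, 164, 155, 159, 169, 174, 174, 175, 175, 175, 174, 174, 174, 174, 174, 174, 175, 174, 174, 175, 175, 174, 173, 169, 162, 154, 145, 139, 135, 134, 134, 133, 133, 132, 131, 130, 130, 131, 132, 134, 135, 136, 135, 135, 133, 132, 131, 132, 132, 133, 133, 133, 132, 132, 132, 133, 132, 133, 133, 134, 134, 134, 134, 134, 134, 133, 132, 131, 132, 131, 132, 133, 133, 133, 133, 133, 134, 136, 135, 134]
w8 [176, 176, 176, 176, 176, 176, 176, 176, 176, 176, 176, 176, 176, 176, 176, 176, 177, 179, 183, 187, 189, 190, 191, 191, 192, 193, 194, 194, 193, 191, 190, 190, 191, 190, 190, 189, 190, 191, 190, 190, 190, 190, 190, 188, 178, 151, 128, 140, 162, 174, 179, 179, 179, 179, 179, 179, 179, 179, 179, 178, 179, 1
[... 247 characters left out ...]
, 136, 135, 135, 136, 137, 137, 137, 136, 136, 138, 138, 139, 139, 138]
w9 [176, 177, 176, 177, 176, 176, 176, 176, 176, 177, 176, 176, 177, 176, 176, 176, 177, 179, 183, 187, 189, 191, 191, 192, 193, 194, 194, 194, 193, 192, 190, 190, 191, 191, 190, 190, 190, 190, 190, 190, 190, 190, 190, 188, 178, 150, 127, 144, 165, 176, 179, 180, 180, 179, 179, 179, 179, 179, 179, 179, 179, 179, 179, 179, 179, 179, 178, 177, 172, 164, 156, 148, 142, 138, 138, 137, 137, 136, 135, 134, 134, 134, 136, 137, 138, 140, 140, 139, 139, 138, 136, 136, 136, 136, 136, 137, 137, 137, 136, 136, 136, 137, 138, 138, 137, 138, 138, 138, 137, 137, 137, 136, 135, 136, 136, 136, 136, 136, 136, 136, 138, 139, 140, 139, 138]
```

Request:
{"fn": "send_rows", "kwargs": {"motion": [{"dp":[0,-0.003,0],"rot":[0,0,0],"gripper":1},{"dp":[0,-0.0045,0],"rot":[0,0,0],"gripper":1},{"dp":[0,-0.0045,0],"rot":[0,0,0],"gripper":0.3},{"dp":[0,-0.0045,0],"rot":[0,0,0],"gripper":-1},{"dp":[0,-0.0045,0],"rot":[0,0,0],"gripper":-1},{"dp":[0,-0.0045,0],"rot":[0,0,0],"gripper":-1},{"dp":[0,-0.0045,0],"rot":[0,0,0],"gripper":-1},{"dp":[0,-0.0045,0],"rot":[0,0,0],"gripper":-1}]}}

```text
clock: 11.95
eef_pos: [0.5698, 0.1162, 0.118]
eef_rot: [0.0, 0.117, 0.993, 0.0]
force: [-0.0, 0.2, 0.7]
grip_width: 0.997
```

```bash
python3 - <<'E'
from h import *; import pickle
s=r.observe(); 
print(s["force"],s["joint_pos"])
p0,s0=pickle.load(open("w6.pkl","rb")); T=rot(s["eef_rot"]);print(rot(s0["eef_rot"]).inv().apply(np.array(s["eef_pos"])-s0["eef_pos"]))
q=vision.get_image("wrist"); pickle.dump((q,s),open("w10.pkl","wb")); cv2.imwrite("pics/w10.png",q["img"])
m=vision.masks_of("catch",q)[:1]; print([(x["conf"],x["position"]) for x in m])
E
```

```text
[-0.00722058  0.18177157  0.71305592] [-0.16545829  0.59104781 -0.10502422  1.85886832  0.09011413  0.69594047
  1.01327327]
[0.0020669  0.09929586 0.00064582]
[(0.73, [269.6, 231.6])]
```

Request:
{"fn": "send_rows", "kwargs": {"motion": [{"dp":[0,0,-0.02],"rot":[0,0,0],"gripper":-1},{"dp":[0,0,-0.045],"rot":[0,0,-4],"gripper":-1},{"dp":[-0.003,-0.001,-0.065],"rot":[0,0,-10],"gripper":-1},{"dp":[-0.003,-0.001,-0.07],"rot":[0,0,-16],"gripper":-1},{"dp":[-0.003,-0.001,-0.07],"rot":[0,0,-22],"gripper":-1},{"dp":[-0.003,-0.001,-0.07],"rot":[0,0,-28],"gripper":-1},{"dp":[-0.003,-0.001,-0.07],"rot":[0,0,-34],"gripper":-1},{"dp":[-0.003,-0.001,-0.07],"rot":[0,0,-40],"gripper":-1},{"dp":[-0.003,-0.001,-0.07],"rot":[0,0,-40],"gripper":-1}]}}

```text
clock: 12.8
eef_pos: [0.5724, 0.1136, 0.1881]
eef_rot: [-0.0, -0.23, 0.973, 0.0]
force: [0.8, 0.3, -0.1]
grip_width: 1.001
```

```bash
python3 - <<'E'
from h import *
s=r.observe(); print(s["joint_pos"].round(2) if hasattr(s["joint_pos"],"round") else s["joint_pos"]); go(.5725,.1145,.185,76.5+90); go(.5725,.1145,.185,76.5-90)
E
```

```text
[-0.02  0.5  -0.28  1.82  0.18  0.84  1.64]
dp [-0.0005  0.0008  0.0031] rot [ 2.000e-02  1.000e-02 -4.985e+01] t 12.8
dp [-0.0005  0.0008  0.0031] rot [ 1.0000e-02 -2.0000e-02  1.3015e+02] t 12.8
```

Request:
{"fn": "send_rows", "kwargs": {"motion": [{"dp":[0,0,0],"rot":[0,0,6.5],"gripper":-1},{"dp":[0,0,0],"rot":[0,0,13],"gripper":-1},{"dp":[0,0,0],"rot":[0,0,19.5],"gripper":-1},{"dp":[0,0,0],"rot":[0,0,26],"gripper":-1},{"dp":[0,0,0],"rot":[0,0,32.5],"gripper":-1},{"dp":[0,0,0],"rot":[0,0,39],"gripper":-1},{"dp":[0,0,0],"rot":[0,0,45.5],"gripper":-1},{"dp":[0,0,0],"rot":[0,0,52],"gripper":-1},{"dp":[0,0,0],"rot":[0,0,58.5],"gripper":-1},{"dp":[0,0,0],"rot":[0,0,65],"gripper":-1}]}}

```text
clock: 13.63
eef_pos: [0.5724, 0.1138, 0.1881]
eef_rot: [0.0, 0.334, 0.942, 0.0]
force: [0.1, 0.5, 0.4]
grip_width: 0.999
```

Request:
{"fn": "send_rows", "kwargs": {"motion": [{"dp":[0,0,0],"rot":[0,0,6.5],"gripper":-1},{"dp":[0,0,0],"rot":[0,0,13],"gripper":-1},{"dp":[0,0,0],"rot":[0,0,19.5],"gripper":-1},{"dp":[0,0,0],"rot":[0,0,26],"gripper":-1},{"dp":[0,0,0],"rot":[0,0,32.5],"gripper":-1},{"dp":[0,0,0],"rot":[0,0,39],"gripper":-1},{"dp":[0,0,0],"rot":[0,0,45.5],"gripper":-1},{"dp":[0,0,0],"rot":[0,0,52],"gripper":-1},{"dp":[0,0,0],"rot":[0,0,58.5],"gripper":-1},{"dp":[0,0,0],"rot":[0,0,65],"gripper":-1}]}}

```text
clock: 14.47
eef_pos: [0.5725, 0.1139, 0.1882]
eef_rot: [-0.0, 0.788, 0.615, 0.0]
force: [-0.4, -0.3, 0.5]
grip_width: 1.0
```

Request:
{"fn": "send_rows", "kwargs": {"motion": [{"dp":[0,0,0],"rot":[0,0,0],"gripper":-1},{"dp":[0,0,0],"rot":[0,0,0],"gripper":-1}]}}

```text
clock: 14.63
eef_pos: [0.5724, 0.1139, 0.188]
eef_rot: [0.0, 0.785, 0.619, -0.0]
force: [-0.2, -0.3, 0.7]
grip_width: 1.001
```

```bash
python3 - <<'E'
from h import *; import pickle
s=r.observe(); print(s["joint_pos"],s["eef_pos"]); go(.5725,.1145,.153,76.5-90)
T=rot(s["eef_rot"])
q=vision.get_image("wrist"); pickle.dump((q,s),open("w11.pkl","wb"))
for l,z in [("piston",.105),("catch",.0125),("cartridge",.018)]:
  for m in vision.masks_of(l,q)[:1]:
    ys,xs=np.where(m["pixels"]); w=T.inv().apply(np.array([ray(q,y,x,z) for y,x in zip(ys,xs)])-s["eef_pos"])
    print(l,m["conf"],m["position"],w.min(0).round(4),w.max(0).round(4),w.mean(0).round(4))
    if l=="piston":
        c=max(cv2.findContours(m["pixels"].astype(np.uint8),0,1)[0],key=len); print(cv2.minEnclosingCircle(c))
t=vision.get_image("top")
a=cv2.resize(q["img"],(533,400)); b=cv2.resize(t["img"][190:270,235:335],(266,213),interpolation=2); o=np.zeros((400,799,3),np.uint8); o[:,:533]=a; o[:213,533:]=b
cv2.imwrite("pics/x11.png",o)
E
```

```text
[-0.43442587  0.49651749  0.24685523  1.83479101 -0.15828339  0.82932826
 -0.34371187] [0.57239268 0.11394303 0.18804976]
dp [ 0.0006 -0.      0.035 ] rot [0.   0.01 0.05] t 14.6333
piston 0.94 [283.6, 318.3] [-0.0166 -0.0166  0.083 ] [0.0185 0.016  0.0831] [ 0.0011 -0.0002  0.083 ]
((318.9842224121094, 282.9294128417969), 35.4249382019043)
cartridge 0.96 [225.6, 318.4] [-0.0603 -0.0294  0.17  ] [0.0331 0.0303 0.1701] [ 0.0085 -0.0008  0.17  ]
```

View pics/x11.png

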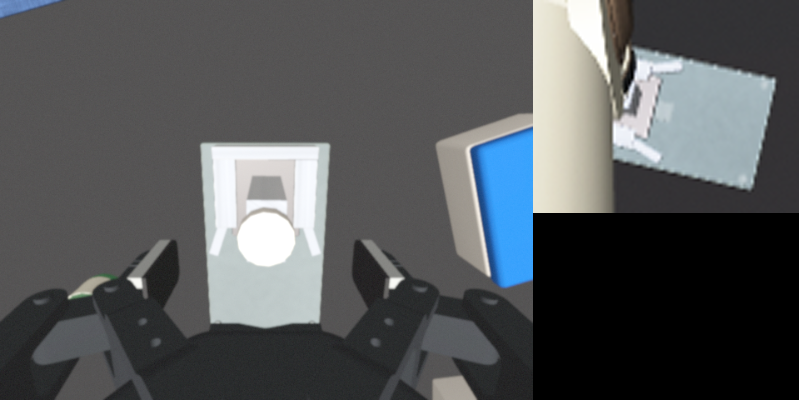

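Request:
{"fn": "send_rows", "kwargs": {"motion": [{"dp":[0.0005,0,0.01],"rot":[0,0,0],"gripper":-1},{"dp":[0.0005,0,0.022],"rot":[0,0,0],"gripper":-1},{"dp":[0.0005,0,0.03],"rot":[0,0,0],"gripper":-1},{"dp":[0.0005,0,0.034],"rot":[0,0,0],"gripper":-1},{"dp":[0.0005,0,0.035],"rot":[0,0,0],"gripper":-1},{"dp":[0.0005,0,0.035],"rot":[0,0,0],"gripper":-1},{"dp":[0.0005,0,0.035],"rot":[0,0,0],"gripper":-1}], "force": 20}}

```text
clock: 15.47
eef_pos: [0.5727, 0.114, 0.1531]
eef_rot: [0.0, 0.786, 0.619, -0.0]
force: [0.1, -0.3, -0.3]
grip_width: 1.003
```

Request:
{"fn": "send_rows", "kwargs": {"motion": [{"dp":[0,0,0],"rot":[0,0,0],"gripper":-0.3},{"dp":[0,0,0],"rot":[0,0,0],"gripper":0},{"dp":[0,0,0],"rot":[0,0,0],"gripper":0.1},{"dp":[0,0,0],"rot":[0,0,0],"gripper":0.2},{"dp":[0,0,0],"rot":[0,0,0],"gripper":0.3},{"dp":[0,0,0],"rot":[0,0,0],"gripper":0.6},{"dp":[0,0,0],"rot":[0,0,0],"gripper":1},{"dp":[0,0,0],"rot":[0,0,0],"gripper":1},{"dp":[0,0,0],"rot":[0,0,0],"gripper":1}], "force": 20}}

```text
clock: 16.22
eef_pos: [0.5729, 0.1141, 0.1535]
eef_rot: [0.0, 0.786, 0.619, 0.0]
force: [-1.3, 0.0, 4.0]
grip_width: 0.387
```

```bash
python3 - <<'E'
from h import *; s=r.observe(); print(s["eef_pos"],s["force"],s["moment"],s["grip_width"]); go(.5725,.114,.153,-13.5)
E
```

```text
[0.57285527 0.11413138 0.1535053 ] [-1.27108459  0.01415618  4.01932567] [-0.07387071  0.12413419  0.00287725] 0.38729063401262753
dp [-0.0002 -0.0003  0.0005] rot [ 0.03 -0.02 -0.05] t 16.2167
```

Request:
{"fn": "send_rows", "kwargs": {"motion": [{"dp":[0,0,-0.002],"rot":[0,0,0],"gripper":1},{"dp":[0,0,-0.004],"rot":[0,0,0],"gripper":1},{"dp":[0,0,-0.006],"rot":[0,0,0],"gripper":1},{"dp":[0,0,-0.008],"rot":[0,0,0],"gripper":1},{"dp":[0,0,-0.01],"rot":[0,0,0],"gripper":1},{"dp":[0,0,-0.01],"rot":[0,0,0],"gripper":1}]}}

```text
clock: 16.72
eef_pos: [0.5726, 0.1141, 0.1635]
eef_rot: [0.0, 0.786, 0.619, 0.0]
force: [0.6, 0.3, -0.5]
grip_width: 0.389
```

Request:
{"fn": "send_rows", "kwargs": {"motion": [{"dp":[0,0,-0.003],"rot":[0,0,0],"gripper":1},{"dp":[0,0,-0.006],"rot":[0,0,0],"gripper":1},{"dp":[0,0,-0.009],"rot":[0,0,0],"gripper":1},{"dp":[0,0,-0.012],"rot":[0,0,0],"gripper":1},{"dp":[0,0,-0.015],"rot":[0,0,0],"gripper":1},{"dp":[0,0,-0.018],"rot":[0,0,0],"gripper":1},{"dp":[0,0,-0.021],"rot":[0,0,0],"gripper":1},{"dp":[0,0,-0.023],"rot":[0,0,0],"gripper":1},{"dp":[0,0,-0.025],"rot":[0,0,0],"gripper":1},{"dp":[0,0,-0.025],"rot":[0,0,0],"gripper":1}]}}

```text
clock: 17.55
eef_pos: [0.5728, 0.1141, 0.1886]
eef_rot: [0.0, 0.786, 0.619, 0.0]
force: [0.2, -1.5, -0.8]
grip_width: 0.39
```

Request:
{"fn": "send_rows", "kwargs": {"motion": [{"dp":[0,0,0],"rot":[0,0,0],"gripper":1},{"dp":[0,0,0],"rot":[0,0,0],"gripper":1},{"dp":[0,0,0],"rot":[0,0,0],"gripper":1},{"dp":[0,0,0],"rot":[0,0,0],"gripper":1}]}}

```text
clock: 17.88
eef_pos: [0.5725, 0.1141, 0.1879]
eef_rot: [-0.0, 0.786, 0.619, -0.0]
force: [-0.1, 0.8, -0.2]
grip_width: 0.386
```

```bash
python3 - <<'E'
from h import *
s=r.observe(); print(s["eef_pos"],s["force"],s["moment"],s["grip_width"])
q=vision.get_image("wrist"); p=vision.get_image("scene"); t=vision.get_image("top")
o=np.zeros((520,800,3),np.uint8); o[:360,:480]=cv2.resize(q["img"][100:400,120:520],(480,360)); o[:360,480:]=cv2.resize(p["img"][220:330,275:373],(320,360),interpolation=2); o[360:,:200]=cv2.resize(t["img"][190:270,235:335],(200,160))
cv2.imwrite("pics/x12.png",o)
E
```

```text
[0.57246347 0.11409112 0.18790452] [-0.13356401  0.77141702 -0.24150754] [ 0.02369725 -0.00326371 -0.02918793] 0.3863053281915164
```

```bash
python3 - <<'E'
from h import *
s=r.observe(); A=np.array([.5725,.114,0])
p=vision.get_image("scene"); q=vision.get_image("wrist")
for n,im,L in [("scene",p,["piston","cartridge"]),("wrist",q,["piston","cartridge","catch"])]:
  for l in L:
    for m in vision.masks_of(l,im)[:1]:
      ys,xs=np.where(m["pixels"]); print(n,l,m["conf"],"rows",ys.min(),ys.max(),"cols",xs.min(),xs.max())
      if l=="piston" :
        c=np.array([ys.mean(),xs.mean()]); print(c)
for z in (.139,.133,.127,.110,.093): print(z,"scene",px(p,A+[0,0,z]).round(1),"wrist",px(q,A+[0,0,z]).round(1))
for row in range(238,275): print(row, p["img"][row,318:350].mean(1).astype(int).tolist())
E
```

```text
scene piston 0.58 rows 232 263 cols 372 391
[248.94354839 382.01814516]
scene cartridge 0.65 rows 272 311 cols 324 351
wrist piston 0.91 rows 266 362 cols 275 361
[317.24967887 318.27761721]
wrist cartridge 0.57 rows 190 282 cols 280 358
0.139 scene [[262.3 339.6]] wrist [[321.6 319.6]]
0.133 scene [[264.3 339.5]] wrist [[314.  319.5]]
0.127 scene [[266.4 339.4]] wrist [[307.  319.5]]
0.11 scene [[272.1 339.2]] wrist [[289.9 319.3]]
0.093 scene [[277.6 338.9]] wrist [[276.  319.2]]
238 [124, 120, 104, 77, 53, 46, 44, 41, 38, 37, 37, 37, 37, 37, 36, 40, 48, 58, 63, 64, 59, 48, 42, 39, 37, 37, 37, 36, 39, 39, 45, 45]
239 [118, 109, 90, 64, 45, 42, 41, 39, 38, 37, 38, 38, 37, 38, 38, 43, 51, 60, 66, 66, 63, 54, 45, 39, 39, 36, 37, 37, 37, 33, 38, 39]
240 [101, 89, 73, 55, 40, 38, 38, 37, 37, 36, 37, 37, 37, 37, 38, 41, 48, 56, 62, 59, 55, 51, 45, 40, 37, 37, 38, 37, 35, 36, 35, 37]
241 [81, 73, 66, 56, 43, 36, 36, 36, 37, 36, 38, 38, 36, 38, 36, 37, 43, 49, 51, 48, 44, 43, 41, 39, 37, 36, 37, 38, 37, 34, 34, 35]
242 [71, 69, 66, 61, 51, 43, 38, 36, 36, 36, 37, 37, 38, 37, 38, 37, 41, 41
[... 4012 characters left out ...]
1, 153, 155, 154, 154, 153, 153, 148, 131, 100, 65, 55, 79]
271 [166, 167, 165, 165, 165, 163, 158, 138, 101, 62, 46, 64, 95, 112, 119, 138, 165, 172, 159, 145, 142, 143, 144, 149, 155, 159, 158, 146, 118, 82, 62, 68]
272 [167, 166, 165, 165, 164, 165, 162, 149, 121, 80, 54, 64, 93, 112, 122, 150, 182, 187, 163, 133, 124, 126, 132, 149, 163, 167, 165, 159, 139, 103, 73, 66]
273 [167, 167, 165, 165, 164, 166, 165, 159, 143, 115, 84, 79, 97, 112, 123, 154, 187, 191, 162, 124, 112, 115, 129, 157, 175, 174, 168, 164, 151, 123, 87, 69]
274 [167, 166, 166, 165, 165, 166, 166, 164, 159, 144, 125, 112, 109, 116, 127, 157, 187, 189, 157, 119, 109, 113, 132, 167, 188, 181, 171, 167, 160, 140, 105, 76]
```

```bash
python3 - <<'E'
from h import *
t=vision.get_image("top"); p=vision.get_image("scene")
b=cv2.resize(t["img"][190:270,235:335],(266,213),interpolation=2); a=cv2.imread("pics/x11.png")[:213,533:799]
d=cv2.absdiff(a,b).mean(2); reg=d[40:180,100:170]; print("foot/catch/rail region diff mean,max",reg.mean(),reg.max())
(sh,resp)=cv2.phaseCorrelate(np.float32(a[75:150,100:160].mean(2)),np.float32(b[75:150,100:160].mean(2))); print("shift px (2.66/px)",sh,resp)
for row in range(268,292,2): print(row, p["img"][row,330:350].mean(1).astype(int).tolist())
s=r.observe(); print(s["clock"],s["eef_pos"],s["force"],s["grip_width"],np.abs(s["joint_vel"]).max())
E
```

```text
foot/catch/rail region diff mean,max 0.9199319727891158 91.0
shift px (2.66/px) (0.04113349900028851, 0.5049084847049343) 0.9936944950951471
268 [94, 113, 115, 120, 151, 181, 198, 206, 210, 213, 213, 207, 199, 190, 174, 151, 117, 74, 52, 79]
270 [95, 112, 114, 120, 140, 151, 151, 150, 152, 154, 154, 154, 153, 152, 148, 131, 100, 66, 57, 81]
272 [93, 112, 123, 151, 182, 185, 160, 130, 123, 126, 133, 148, 163, 166, 165, 159, 139, 103, 73, 67]
274 [109, 115, 126, 156, 187, 187, 154, 116, 109, 113, 133, 167, 187, 181, 171, 166, 160, 141, 106, 77]
276 [132, 149, 181, 202, 207, 193, 152, 115, 109, 115, 137, 178, 203, 202, 187, 173, 168, 164, 149, 120]
278 [134, 144, 180, 206, 209, 188, 143, 106, 100, 106, 131, 175, 206, 214, 207, 195, 190, 197, 198, 184]
280 [130, 123, 144, 180, 205, 209, 197, 178, 164, 168, 185, 206, 216, 219, 217, 211, 208, 213, 215, 206]
282 [131, 119, 122, 144, 180, 206, 216, 217, 217, 217, 217, 217, 218, 218, 217, 215, 212, 213, 215, 210]
284 [128, 118, 118, 122, 143, 180, 206, 215, 215, 212, 209, 205, 200, 192, 183, 175, 175, 194, 211, 213]
286 [129, 118, 118, 118, 121, 139, 165, 179, 175, 165, 156, 149, 146, 145, 143, 145, 160, 186, 207, 214]
288 [131, 120, 119, 118, 118, 121, 131, 141, 144, 144, 143, 142, 141, 141, 143, 147, 164, 191, 210, 216]
290 [127, 120, 118, 118, 119, 122, 131, 141, 144, 144, 143, 142, 142, 142, 143, 149, 169, 196, 212, 217]
18.4833 [0.57259192 0.11410171 0.18810992] [ 0.76123673  0.17011515 -1.59617017] 0.38916035988116704 0.001681809869432118
```

```bash
python3 -c "
from rig import workorder; print(workorder.hand_in())"
```

```text
the job is handed in; nothing more can be done
None
```

I docked the cartridge, drew the piston half-way out and handed the job in at about 18.5 s with the piston still held. The hand-in gives no verdict.

**Docking:** I gripped the barrel across its 40 mm side, set it on the landing and slid it under the rails. At the end stop the push rose from about 8 N to 14 N for 0.4 mm of travel. The wrist picture showed the whole catch behind the foot's rear edge. I did not read the catch's height directly.

**Piston:** I released the barrel, turned the gripper to grip the head across the barrel's narrow side at 20 N, and lifted it straight up 34.4 mm.

**Last checks:**
- In the scene picture the head is within about 1 pixel of where it should be for that height.
- There is a slightly darker band on the rod at the barrel's mouth, which fits the ring but is faint at that resolution.
- The grip opening is about 33 mm, close to the 34 mm head.
- Side forces on the wrist are under 1 N and the arm is still.
- The top camera shows the foot, rails and catch unmoved by the lift, to about 0.2 pixel.

**Did not work:**
- The picture of the final pose could not be viewed because the limit of 12 was reached, so those last checks are numbers only.
- The networks took the buffer bottle for the piston in the last scene picture, and found no catch in the last wrist picture.

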